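# Fill the slanted jam-jar display

## Robot

A 6-joint arm with a two-finger parallel gripper is mounted at the origin on the work surface. World frame = base frame: x ahead of the robot, y to its left, z up, the work surface at z = 0. Lengths are in m, angles in rad, forces in N, time in s.
With the tool pointing down it reaches from about 0.275 to 0.875 m from the base axis. Payload 12.5 kg.
Tool frame: the origin (TCP) lies on the centre line of the jaws, within the pads' length; the fingertips stand 25 mm ahead of it and the grasp point (between the pads) lies 6 mm ahead of it (arm.tips_ahead is the distance from the TCP to the fingertips, in m); z points along the fingers, y is the line along which they close (so a half turn about z gives the same grasp; the last joint's range is limited). The gripper opens to 85 mm and grips with 20 to 120 N. Pads are 22 mm wide; open, the fingers measure 114 mm over their backs; the gripper's body (76 mm by 85 mm) begins 54 mm behind the grasp point. The pads swing forward as they close: fully open they stand 13 mm farther back than shut.
Start: joints at [-0.085, 0.351, 1.652, -0, 1.139, -0.085], TCP at [0.55, 0, 0.256] pointing down, gripper open.
Joint ranges: [-2.75, 2.75], [-0.79, 2.1], [0.01, 2.65], [-1.57, 4.71], [0.07, 3.14], [-2.87, 2.87]. Speed limits (rad/s): [2.22, 2.22, 2.79, 3.14, 3.14, 3.14].

## Interface

Orientations are given as a unit quaternion [x, y, z, w].
In Python, from cell import arm, eyes gives the robot as it stands.
- The arm moves only by the tool apply_moves, never from a script. Its argument "series" is a list of rows, each a list of 3 entries, a list of its own where there are three numbers: the shift along the tool's x, y, z in mm, then the turn, a rotation vector about the tool's x, y, z in rad, then the closure, from 0 (fully open) to 1 (shut). A call has 1 to 12 rows; each row is the pose to reach, as a shift and turn from the pose commanded when the call began, along the tool's axes at that moment; what a row does not reach only later rows make up. A row lasts 1/10 s, in which the tool goes at most 50 mm and 8.59 degrees, less where a joint would pass 70% of its speed; a pose out of reach is approached as far as the arm can. A call with a gripper value outside its range is refused whole. The fingers move at their own pace and stop on an object; "squeeze" is the grip in N (left out, the last holds). Time passes only in rows, so rows that repeat a pose let the fingers close. It gives the time, the measured TCP pose, the force, the opening and the grip force at its end, in the units of the state.
- arm.get_state(): the state, without advancing time (a new reading comes with each control period).
- eyes.capture(name): name is "scene" or "side" or "wrist"; returns the picture (384x512x3 uint8, red, green, blue); there is no depth.
- eyes.get_calibration(name): a dict with "fx", "fy", "cx", "cy" (pixels), "camera_from_world" (4x4, takes a point from world to camera coordinates). Camera axes: x right, y up, looking along -z (the intrinsics and any distortion apply to the point x, -y, -z); pixel columns grow to the right and rows downward; lengths in m; the calibration is good to about 2 mm. A picture is of the moment at which its call begins: read the wrist's pose just before it. get_calibration takes no time and is no camera call; for the wrist camera it gives the pose at the moment of the call.
- arm.job_done(): hands the job in; it is judged then, once.
Trained networks look in the newest picture that a camera, given by its name, has taken for a name from the list of things; names that differ only in an ending like _2 or _b are one class to them, and where a whole thing is asked for, a point or a joint stands for the part that bears it (a point fixed in the world has none). Each returns a list of dicts, best first, with "score" (0 to 1); they miss things now and then, are a little off and sometimes report something else, mostly with a low value. They report only what shows in the picture. A call takes as long as a camera call. They do not tell look-alikes from the thing itself.
- eyes.regions_of(camera, name): "region" (384x512 bool, what is visible of it) and "box" ([left, top, right, bottom] in pixels, round what is visible of it).
The state is a dict: "t": time; "qpos": joint angles; "joint_velocities": joint speeds; "joint_torque": joint torques, N m; "eef_pos": TCP position; "tool_rot": TCP orientation; "wrist_force": force on the tool from outside, world axes, zero at the start; "ft_torque": the same for the moment, N m; "finger_gap": opening from 0.0 (shut) to 1.0 (fully open); "grip_force": force on a finger pad.
Only numpy, scipy, OpenCV 4.12 (cv2) and the standard library are available. Lean on these libraries where they do the work, as an engineer would, in place of code of your own. Each camera call takes 0.05 s, during which the arm holds its last target. There are 200 camera calls.

## Task

Two jam jars on the café counter belong in the slanted display: put the red-lidded jar in the red pocket and the yellow-lidded jar in the yellow pocket, lid up. Tilt each jar to match its pocket and let it slide fully home; do not let it fall from a height. Leave the milk jug, tamper and syrup bottle standing where they are.

Things in the scene. Friction and masses are not known exactly. Their poses are not given: they have to be found in the camera images.
- jar_red: loose closed jam jar, a plain smooth cylinder 50 mm in diameter and 100 mm high with red or amber contents, a paper label and a red lid (the top 22 mm, same diameter); about 0.25 kg. Origin: centre of its underside, z up its axis. Starts upright on the counter
- jar_yellow: loose closed jam jar, a plain smooth cylinder 50 mm in diameter and 100 mm high with red or amber contents, a paper label and a yellow lid (the top 22 mm, same diameter); about 0.25 kg. Origin: centre of its underside, z up its axis. Starts upright on the counter
- stand: wooden board 170 x 330 x 15 mm lying on the counter, fixed, carrying three pockets in a row (105 mm apart, their order varies). Origin: centre of its underside; z up, x away from the robot, y along the row
- pocket_red: red painted square pocket on a wooden foot, fixed to the stand, open on top, leaning 30 degrees away from the robot: its axis points up along (0.5, 0, 0.866) in this frame. Inside 62 x 62 mm, 50 mm deep, walls 6 mm; mouth centre at (8, 0, 79) mm, highest point at z = 97 mm. Origin: centre of the foot's underside, 15 mm above the counter; z up, x away from the robot, y along the row
- pocket_yellow: yellow painted square pocket on a wooden foot, fixed to the stand, open on top, leaning 30 degrees away from the robot: its axis points up along (0.5, 0, 0.866) in this frame. Inside 62 x 62 mm, 50 mm deep, walls 6 mm; mouth centre at (8, 0, 79) mm, highest point at z = 97 mm. Origin: centre of the foot's underside, 15 mm above the counter; z up, x away from the robot, y along the row
- pocket_blue: blue pocket, like the red one in size, lean and axes; it already holds a blue-lidded jar of the same size, which is fixed in it and needs nothing done
- seat_red (a point): centre of the inner floor of the red pocket, at (-17, 0, 35) mm in the frame of pocket_red; axes as that body. A jar let go in the mouth, in line with the pocket, slides down by itself and stands here, leaning 30 degrees
- seat_yellow (a point): centre of the inner floor of the yellow pocket, at (-17, 0, 35) mm in the frame of pocket_yellow; axes as that body. A jar let go in the mouth, in line with the pocket, slides down by itself and stands here, leaning 30 degrees
- milk_jug: bystander: steel milk jug, 76 mm in diameter, 95 mm high, with a handle; origin at the centre of its underside
- tamper: bystander: steel coffee tamper standing on its 58 mm base, 90 mm high; origin at the centre of its underside
- syrup_bottle: bystander: amber syrup bottle, 66 mm in diameter, 200 mm high; origin at the centre of its underside
Mind the look-alikes: they are no part of the job. Several things have the shape of the jar_red; the one meant has the colours described above.

How it is judged:
At the end, for the whole second after the job is handed in: Each of the red and the yellow jar stands in the pocket of its own colour, the centre of its underside within 16 mm of the centre of the pocket's inner floor, lid up and leaning 21 to 40 degrees from vertical as the pocket does, at rest (distance between jar_red and seat_red below 0.016 m and angle between jar_red's own z axis and vertical between 0.36 and 0.7 rad and linear speed of each of jar_red, jar_yellow below 0.02 m/s and angular speed of each of jar_red, jar_yellow below 0.2 rad/s and distance between jar_yellow and seat_yellow below 0.016 m and angle between jar_yellow's own z axis and vertical between 0.36 and 0.7 rad); the robot touches nothing.
It fails at once if the milk jug is knocked over or pushed more than 30 mm (distance of milk_jug from where it was at the start of the episode above 0.03 m or angle between milk_jug's own z axis and vertical above 0.4 rad).
It fails at once if the tamper is knocked over or pushed more than 30 mm (distance of tamper from where it was at the start of the episode above 0.03 m or angle between tamper's own z axis and vertical above 0.4 rad).
It fails at once if the syrup bottle is knocked over or pushed more than 30 mm (distance of syrup_bottle from where it was at the start of the episode above 0.03 m or angle between syrup_bottle's own z axis and vertical above 0.4 rad).
It fails at once if the red jar falls freely (out of the fingers, faster than 0.8 m/s, a fall of more than about 35 mm) (linear speed of jar_red above 0.8 m/s and contact force between jar_red and the fingers below 0.05 N).
It fails at once if the yellow jar falls freely (out of the fingers, faster than 0.8 m/s, a fall of more than about 35 mm) (linear speed of jar_yellow above 0.8 m/s and contact force between jar_yellow and the fingers below 0.05 N).
It also fails if it takes over 64 s, if anything falls off the work surface, if the arm or the gripper's body presses on something with over 40 N, if the wrist force passes 120 N, or if a joint passes its speed limit or range.

## Working session

There is one attempt and no reset: what is moved stays moved. The work goes in short steps, Python scripts to look and compute and a tool call to move; the robot and the scene stay as the last step left them, time stands still between calls to the robot, and variables do not carry over. Pictures are saved under pics/ and viewed, at most 11 in all, crops included, and the job is handed in when it is done.

Besides the shell and the picture viewer there is one more tool, called as a command line: name --argument value ..., lists and objects as JSON in quotes. apply_moves: Moves the arm, as the interface text tells. Its arguments: {"type":"object","properties":{"series":{"type":"array"},"squeeze":{"type":"number"}},"required":["series"]}

```bash
mkdir -p pics; python3 - <<'E'
from cell import arm, eyes
import cv2,numpy as np
ims=[]
for n in("scene","side"):
    im=eyes.capture(n); cv2.imwrite(f"pics/{n}0.png",im[...,::-1])
    np.save(n+".npy",im)
    c=eyes.get_calibration(n); print(n,{k:(np.round(v,4).tolist() if k=="camera_from_world" else v) for k,v in c.items()})
    for o in("jar_red","jar_yellow","pocket_red","pocket_yellow","pocket_blue","milk_jug","tamper","syrup_bottle"):
        print(o,[(round(d["score"],2),np.round(d["box"]).tolist()) for d in eyes.regions_of(n,o)])
print(arm.get_state())
E
```

```text
scene {'fx': 406.7401769442698, 'fy': 406.7401769442698, 'cx': 255.20442019775217, 'cy': 192.66590298625846, 'camera_from_world': [[0.186, 0.9825, -0.0042, -0.0445], [-0.7674, 0.148, 0.6239, 0.3902], [0.6136, -0.1128, 0.7815, -1.2839], [0.0, 0.0, 0.0, 1.0]]}
jar_red [(0.86, [179.0, 187.0, 208.0, 229.0]), (0.82, [172.0, 123.0, 198.0, 161.0]), (0.67, [183.0, 151.0, 208.0, 192.0]), (0.62, [227.0, 142.0, 249.0, 190.0])]
jar_yellow [(0.95, [128.0, 178.0, 158.0, 224.0])]
pocket_red [(0.56, [292.0, 147.0, 341.0, 198.0])]
pocket_yellow [(0.73, [368.0, 120.0, 414.0, 164.0]), (0.64, [328.0, 132.0, 381.0, 179.0])]
pocket_blue [(0.68, [331.0, 132.0, 377.0, 181.0]), (0.3, [215.0, 240.0, 253.0, 303.0])]
milk_jug [(0.56, [214.0, 240.0, 254.0, 303.0])]
tamper [(0.58, [144.0, 238.0, 174.0, 279.0]), (0.25, [183.0, 151.0, 210.0, 192.0])]
syrup_bottle [(0.68, [65.0, 212.0, 129.0, 295.0]), (0.17, [291.0, 149.0, 339.0, 195.0])]
side {'fx': 449.331525871581, 'fy': 449.331525871581, 'cx': 256.8157198958826, 'cy': 196.69828591783633, 'camera_from_world': [[0.7116, -0.7024, 0.0191, -0.4486], [0.3315, 0.3596, 
[... 677 characters left out ...]
s': array([-8.46310454e-02,  3.50719019e-01,  1.65176437e+00,  1.68056134e-05,
        1.13910958e+00, -8.46017282e-02]), 'joint_velocities': array([-0.00060398,  0.00062162, -0.0005013 , -0.00174157, -0.00177728,
       -0.00084935]), 'joint_torque': array([ 1.40283319e-03, -5.06019723e+01, -2.91647798e+01, -4.56946566e-05,
        6.76924465e-04,  3.77818617e-05]), 'eef_pos': array([5.50000343e-01, 1.21462995e-05, 2.56292695e-01]), 'tool_rot': array([ 7.07119632e-01,  7.07093930e-01,  5.73067381e-06, -5.04294697e-06]), 'wrist_force': array([ 0.33785841, -0.31952544,  0.12202421]), 'ft_torque': array([0.02764784, 0.01076503, 0.00551427]), 'grip_force': 0.0, 'finger_gap': 1.0026202238295108}
```

View pics/scene0.png

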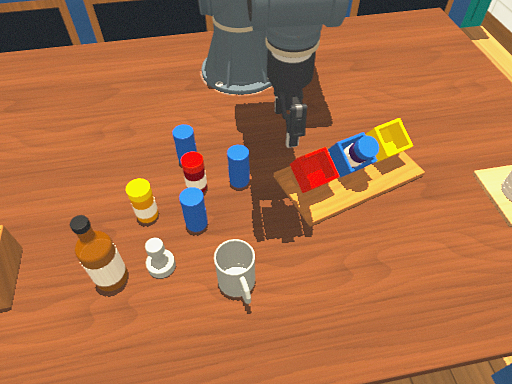

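View pics/side0.png

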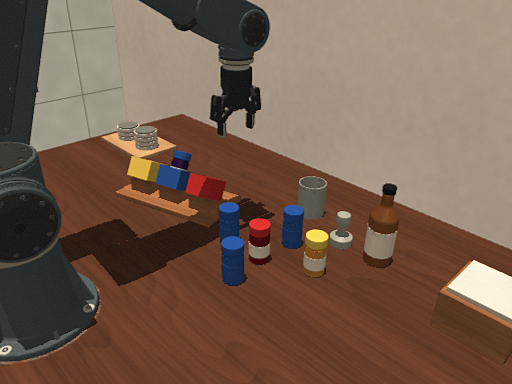

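The scene view shows the blue-lidded cans at (184,145), (238,167) and (194,210), which crowd the red-lidded jar at (194,172). The yellow-lidded jar is at (143,201). The pockets are red (315,170), blue with its jar (355,152) and yellow (391,138).
In the side view the red jar is at (260,241), the yellow jar at (315,253), the blue cans at (229,220), (233,260) and (292,227), and the pockets at (207,187) red and (145,168) yellow.
Possible mix-ups for the jars are the three blue cans and the blue-lidded jar. For the pockets it is the blue pocket. I'll check the choice in one crop.

```bash
python3 - <<'E'
import cv2,numpy as np
a,b=np.load("scene.npy")[...,::-1],np.load("side.npy")[...,::-1]
r=lambda im,x,y,w,h:cv2.resize(im[y:y+h,x:x+w],(400,300),interpolation=cv2.INTER_CUBIC)
# scene stand 270..430 x 110..230 (2.5x); side stand 110..250,140..245 ; jars
m=np.vstack([np.hstack([r(a,270,110,160,120),r(b,108,140,140,105)]),np.hstack([r(a,115,110,160,120),r(b,205,190,140,105)])])
cv2.imwrite("pics/crop.png",m)
E
```

```text
(no output)
```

View pics/crop.png

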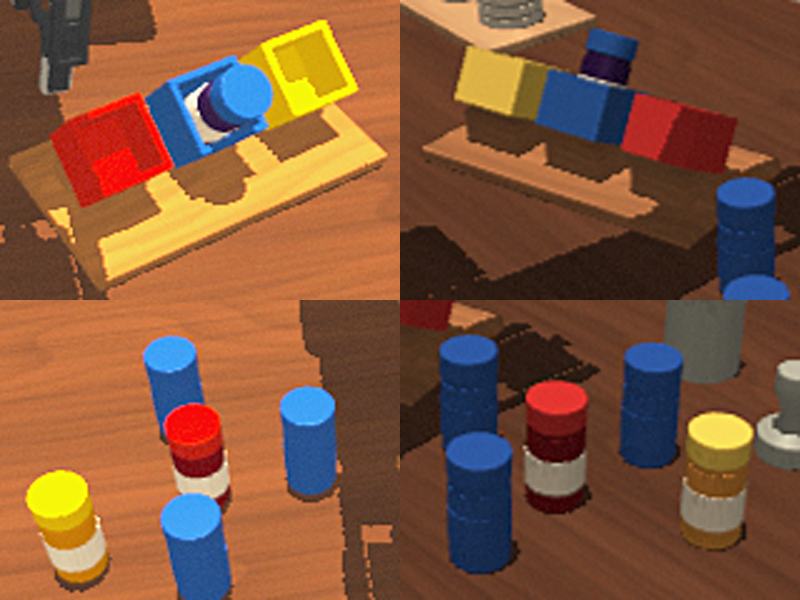

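The crop confirms it: the red-lidded jar sits between three plain blue cans, and the yellow-lidded jar stands free. The red pocket is at the right end of the row in the side view and the yellow one at the far end. Next I'll fit models in both views.

```bash
cat >fit.py <<'E'
from cell import arm, eyes
import cv2,numpy as np
from scipy.optimize import differential_evolution as DE, minimize
from scipy.spatial.transform import Rotation as Ro
V=("scene","side"); IM={v:np.load(v+".npy") for v in V}; C={v:eyes.get_calibration(v) for v in V}
S=4
def proj(v,P):
    c=C[v]; M=np.array(c["camera_from_world"]); q=P@M[:3,:3].T+M[:3,3]
    return np.c_[c["cx"]+c["fx"]*q[:,0]/-q[:,2], c["cy"]-c["fy"]*q[:,1]/-q[:,2]]
def draw(L,v,P,val):
    p=(proj(v,P)+.5)*S*16
    cv2.fillConvexPoly(L,cv2.convexHull(np.round(p).astype(np.int32)),val,shift=4)
HSV={v:cv2.cvtColor(IM[v],cv2.COLOR_RGB2HSV) for v in V}
def mask(v,col,box):
    h,s,w=[HSV[v][...,i].astype(int) for i in range(3)]
    m={"red":((h<6)|(h>174))&(s>170)&(w>95),"yellow":(h>21)&(h<35)&(s>95)&(w>70),"blue":(h>100)&(h<125)&(s>120)&(w>50)}[col]
    o=np.zeros(m.shape,np.uint8); l,t,r,b=box; o[t:b,l:r]=m[t:b,l:r]
    k,lab,st,_=cv2.connectedComponentsWithStats(o); o=(lab==1+st[1:,4].argmax()).astype(np.uint8)
    return cv2.resize(o,None,fx=S,fy=S,interpolation=cv2.INTER_NEAREST)
def cyl(x,y,z0,z1,r):
    a=np.linspace(0,2*np.pi,24,endpoint=False); c=np.c_[x+r*np.cos(a),y+r*np.sin(a)]
    return np.r_[np.c_[c,0*a+z0],np.c_[c,0*a+z1]]
def iou(a,b): return (a&b).sum()/max(1,(a|b).sum())
def fitcyl(col,boxes,h,fixz=None):
    m={v:mask(v,col,b) for v,b in boxes.items()}
    def f(p):
        s=0; z=p[2] if fixz is None else fixz
        hh=z if h is None else h
        for v in boxes:
            L=np.zeros((384*S,512*S),np.uint8); draw(L,v,cyl(p[0],p[1],z-hh,z,.025),1); s+=1-iou(L,m[v])
        return s
    r=DE(f,[(.2,.9),(-.6,.3),(.03,.15)],maxiter=25,popsize=10,seed=1)
    r=minimize(f,r.x,method="Nelder-Mead",options=dict(xatol=2e-4,fatol=1e-4)); return r.x,r.fun
E
python3 - <<'E'
from fit import *
for n,col,b,h in [("jar_red","red",dict(scene=(178,148,210,185),side=(245,215,275,240)),.022),
 ("jar_yellow","yellow",dict(scene=(124,176,156,208),side=(302,228,330,250)),.022),
 ("canA","blue",dict(scene=(170,120,200,165),side=(218,236,246,290)),None),
 ("canB","blue",dict(scene=(225,142,252,193),side=(216,200,242,237)),None),
 ("canC","blue",dict(scene=(178,185,210,236),side=(282,204,306,250)),None)]:
    x,e=fitcyl(col,b,h); print(n,np.round(x,4),round(e,3))
mk={(v,c):mask(v,c,b) for v,c,b in [("scene","red",(285,140,345,200)),("scene","yellow",(360,112,420,168)),("side","red",(180,165,230,205)),("side","yellow",(120,150,165,195))]}
ax=np.array([.5,0,.866]); ex=np.array([.866,0,-.5]); ey=np.array([0,1.,0])
mouth=np.array([.008,0,.079])
def pk(p,dy,jar=False):
    if jar:
        a=np.linspace(0,6.28,24); c=np.outer(np.cos(a),ex)*.025+np.outer(np.sin(a),ey)*.025
        Q=np.r_[mouth+c, mouth+ax*.05+c]
    else: Q=np.array([mouth+s*.037*ex+t*.037*ey-d*ax for s in(-1,1) for t in(-1,1) for d in(0,.056)])
    c,s=np.cos(p[2]),np.sin(p[2]); Q=Q+[0,dy,0]
    return np.c_[p[0]+c*Q[:,0]-s*Q[:,1],p[1]+s*Q[:,0]+c*Q[:,1],p[3]+Q[:,2]]
def f(p,full=False):
    out=[]
    for v in V:
        L=np.zeros((384*S,512*S),np.uint8)
        M=np.array(C[v]["camera_from_world"]); cam=-M[:3,:3].T@M[:3,3]
        it=[(1,-.105,0),(2,0,0),(3,.105,0)]
        it.sort(key=lambda i:-np.linalg.norm(pk(p,i[1]).mean(0)-cam))
        for i in it:
            draw(L,v,pk(p,i[1]),i[0])
            if i[0]==2: draw(L,v,pk(p,0,True),2)
        out+=[iou((L==1).astype(np.uint8),mk[v,"red"]),iou((L==3).astype(np.uint8),mk[v,"yellow"])]
    return out if full else 4-sum(out)
r=DE(f,[(.3,.7),(-.1,.4),(-1,1),(-.01,.04)],maxiter=40,popsize=10,seed=1)
r=minimize(f,r.x,method="Nelder-Mead",options=dict(xatol=2e-4,fatol=1e-4)); p=r.x
print("row",np.round(p,4),np.round(f(p,True),3))
c,s=np.cos(p[2]),np.sin(p[2]); 
for n,dy in(("red",-.105),("yellow",.105)):
    o=np.array([p[0]-s*dy,p[1]+c*dy,p[3]]); R=Ro.from_euler("z",p[2])
    print(n,"origin",np.round(o,4),"mouth",np.round(o+R.apply(mouth),4),"seat",np.round(o+R.apply([-.017,0,.035]),4))
def fb(b,zt,rad):
    f=lambda q:sum(abs(np.r_[(P:=proj(v,cyl(q[0],q[1],0,zt,rad))).min(0),P.max(0)]-b[v])[1:].sum() for v in b)
    return DE(f,[(.2,.95),(-.6,.3)],maxiter=60,seed=0)
for n,b,zt,rad in[("jug",dict(scene=(214,240,254,297),side=(297,176,327,221)),.095,.038),("tamper",dict(scene=(144,238,174,277),side=(327,212,353,249)),.09,.029),("syrup",dict(scene=(71,216,128,295),side=(362,184,400,267)),.2,.033)]:
    q=fb(b,zt,rad); print(n,np.round(q.x,3),round(q.fun,1))
E
```

```text
jar_red [ 0.4562 -0.1833  0.0991] 0.381
jar_yellow [ 0.5136 -0.3043  0.0998] 0.564
canA [ 0.3603 -0.197   0.0991] 0.451
canB [ 0.4515 -0.0802  0.098 ] 0.31
canC [ 0.5591 -0.1954  0.0977] 0.167
row [0.4888 0.1863 0.2891 0.0146] [0.952 0.943 0.929 0.275]
red origin [0.5187 0.0857 0.0146] mouth [0.5264 0.088  0.0936] seat [0.5024 0.0808 0.0496]
yellow origin [0.4589 0.287  0.0146] mouth [0.4665 0.2892 0.0936] seat [0.4426 0.2821 0.0496]
jug [ 0.714 -0.131] 4.1
tamper [ 0.651 -0.281] 18.6
syrup [ 0.668 -0.38 ] 21.7
```

apply_moves --series '[[[-60, -30, 0], [0, 0, -0.25], 0], [[-130, -65, 0], [0, 0, -0.5], 0], [[-183, -94, 0], [0, 0, -0.785], 0], [[-183, -94, 0], [0, 0, -0.785], 0], [[-183, -94, 0], [0, 0, -0.785], 0], [[-183, -94, 0], [0, 0, -0.785], 0], [[-183, -94, 0], [0, 0, -0.785], 0], [[-183, -94, 0], [0, 0, -0.785], 0]]'

```text
t: 1.7
eef_pos: [0.4561, -0.1828, 0.2563]
tool_rot: [0.384, 0.923, 0.0, 0.0]
wrist_force: [-0.7, -0.8, 0.1]
finger_gap: 0.998
grip_force: 0.0
```

```bash
cat >>fit.py <<'E'
def go(pos,R):
    s=arm.get_state(); R0=Ro.from_quat(s["tool_rot"])
    print("t",s["t"],"at",np.round(s["eef_pos"],4),"shift mm",np.round(1e3*R0.inv().apply(np.array(pos)-s["eef_pos"]),1),"turn",np.round((R0.inv()*R).as_rotvec(),3))
def down(yaw): # tool y at angle yaw in world, z down
    c,s=np.cos(yaw),np.sin(yaw); return Ro.from_matrix(np.c_[[-s,c,0],[c,s,0],[0,0,-1]])
YAW=.289
def tilted(sg=1):
    a=Ro.from_euler("z",YAW); z=-a.apply([.5,0,.866025]); y=sg*a.apply([0,1,0]); return Ro.from_matrix(np.c_[np.cross(y,z),y,z])
E
python3 - <<'E'
from fit import *
c=eyes.get_calibration("wrist"); im=eyes.capture("wrist"); cv2.imwrite("pics/w1.png",im[...,::-1])
C["wrist"]=c; IM["wrist"]=im; HSV["wrist"]=cv2.cvtColor(im,cv2.COLOR_RGB2HSV)
print(np.round(proj("wrist",np.array([[.4562,-.1833,.0991],[.5136,-.3043,.0991],[.4515,-.0802,.098]])),1))
m=mask("wrist","red",(0,0,512,384)); m=m[::S,::S]; ys,xs=np.nonzero(m); print("redbox",xs.min(),ys.min(),xs.max(),ys.max())
P=proj("wrist",cyl(.4562,-.1833,.0991-.022,.0991,.025)); print("pred",P.min(0),P.max(0))
go([.4562,-.1833,.082],down(np.pi/4))
E
```

```text
[[259.6 186.1]
 [215.4 306.6]
 [344.1  96. ]]
redbox 229 151 286 212
pred [231.47262376 153.73494234] [287.7027982  212.41253223]
t 1.75 at [ 0.4562 -0.1826  0.2563] shift mm [ -0.5  -0.5 174.3] turn [ 0.     0.    -0.003]
```

View pics/w1.png

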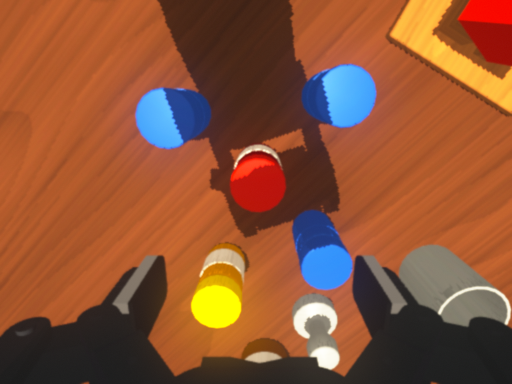

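The wrist view shows the red lid centred at (258,182), within 2 px (about 2 mm) of the two-view fit. The cans are at (172,117), (340,96) and (322,250), well clear of the diagonal jaw line. Now descending and gripping.

apply_moves --series '[[[0, 0, 50], [0, 0, 0], 0], [[0, 0, 95], [0, 0, 0], 0], [[0, 0, 130], [0, 0, 0], 0], [[0, 0, 155], [0, 0, 0], 0], [[0, 0, 170], [0, 0, 0], 0], [[0, 0, 174], [0, 0, 0], 0], [[0, 0, 174], [0, 0, 0], 1], [[0, 0, 174], [0, 0, 0], 1], [[0, 0, 174], [0, 0, 0], 1], [[0, 0, 174], [0, 0, 0], 1], [[0, 0, 174], [0, 0, 0], 1], [[0, 0, 174], [0, 0, 0], 1]]' --squeeze 45

```text
t: 2.95
eef_pos: [0.4565, -0.1833, 0.0833]
tool_rot: [0.383, 0.924, -0.0, 0.001]
wrist_force: [-1.1, 0.4, 7.7]
finger_gap: 0.578
grip_force: 45.5
```

apply_moves --series '[[[0, 0, 0], [0, 0, 0], 1], [[0, 0, 0], [0, 0, 0], 1], [[0, 0, -10], [0, 0, 0], 1], [[0, 0, -40], [0, 0, 0], 1], [[0, 0, -80], [0, 0, 0], 1], [[0, 0, -120], [0, 0, 0], 1], [[0, 0, -160], [0, 0, 0], 1], [[0, 0, -190], [0, 0, 0], 1], [[0, 0, -200], [0, 0, 0], 1], [[0, 0, -200], [0, 0, 0], 1]]'

```text
t: 3.95
eef_pos: [0.4561, -0.183, 0.2832]
tool_rot: [0.383, 0.924, -0.0, 0.001]
wrist_force: [-0.7, 0.2, -2.2]
finger_gap: 0.578
grip_force: 47.1
```

```bash
python3 - <<'E'
from fit import *
im=eyes.capture("side"); cv2.imwrite("pics/s1.png",im[...,::-1])
R=tilted(1); a=-R.as_matrix()[:,2]
for n,seat in(("red",[.5024,.0808,.0496]),("yel",[.4426,.2821,.0496])):
    tc=np.array(seat)+a*.082; print(n,"seated tcp",tc,"axis",a)
    for d in(.13,.07): print(tc+a*d)
tc=np.array([.5024,.0808,.0496])+a*.082+a*.13
for sg in(1,-1): go(tc,tilted(sg))
go(tc,down(YAW+np.pi/2)); go(tc,down(YAW-np.pi/2))
print(arm.get_state()["qpos"])
E
```

```text
red seated tcp [0.54169972 0.09248475 0.12061407] axis [0.47926484 0.14249697 0.8660253 ]
[0.60400415 0.11100936 0.23319736]
[0.57524826 0.10245954 0.18123585]
yel seated tcp [0.48189972 0.29378475 0.12061407] axis [0.47926484 0.14249697 0.8660253 ]
[0.54420415 0.31230936 0.23319736]
[0.51544826 0.30375954 0.18123585]
t 4.0 at [ 0.4556 -0.1828  0.2817] shift mm [102.9 312.6  48.5] turn [ 0.281  0.471 -1.049]
t 4.0 at [ 0.4556 -0.1828  0.2817] shift mm [102.9 312.6  48.5] turn [ 0.538 -0.321  2.012]
t 4.0 at [ 0.4556 -0.1828  0.2817] shift mm [102.9 312.6  48.5] turn [ 0.000e+00 -1.000e-03 -1.075e+00]
t 4.0 at [ 0.4556 -0.1828  0.2817] shift mm [102.9 312.6  48.5] turn [-1.000e-03 -0.000e+00  2.067e+00]
[-4.76348699e-01  2.15638445e-01  1.76858096e+00  2.29431886e-06
  1.15788419e+00 -1.26132785e+00]
```

View pics/s1.png

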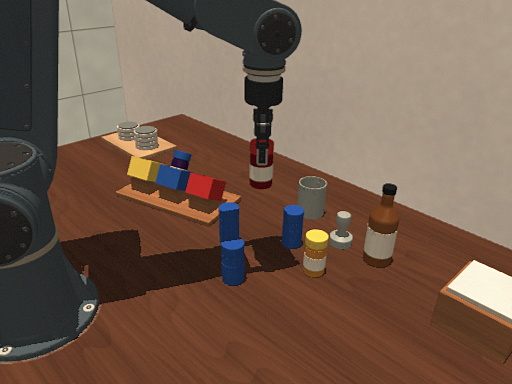

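The side view shows the red jar held upright at (262,165) with the cans undisturbed. Moving it to the pre-insert pose, in line with the red pocket.

apply_moves --series '[[[5, 15, 0], [0.02, 0.03, -0.08], 1], [[15, 47, 2], [0.05, 0.08, -0.18], 1], [[26, 78, 6], [0.08, 0.13, -0.29], 1], [[38, 115, 12], [0.11, 0.18, -0.4], 1], [[50, 153, 20], [0.14, 0.23, -0.52], 1], [[62, 190, 26], [0.17, 0.28, -0.63], 1], [[74, 225, 32], [0.2, 0.33, -0.74], 1], [[85, 258, 38], [0.23, 0.38, -0.85], 1], [[94, 285, 43], [0.25, 0.43, -0.95], 1], [[100, 303, 46], [0.27, 0.46, -1.02], 1], [[103, 312.5, 48.5], [0.281, 0.471, -1.049], 1], [[103, 312.5, 48.5], [0.281, 0.471, -1.049], 1]]'

```text
t: 5.2
eef_pos: [0.6039, 0.1116, 0.2313]
tool_rot: [-0.139, 0.955, -0.038, -0.257]
wrist_force: [-0.5, 0.2, -2.7]
finger_gap: 0.578
grip_force: 47.3
```

apply_moves --series '[[[0, 0, 0], [0, 0, 0], 1], [[0, 0, 0], [0, 0, 0], 1]]'

```text
t: 5.4
eef_pos: [0.604, 0.1096, 0.2341]
tool_rot: [-0.138, 0.956, -0.037, -0.255]
wrist_force: [0.3, 0.0, -1.8]
finger_gap: 0.577
grip_force: 47.3
```

```bash
python3 - <<'E'
from fit import *
a=-tilted(1).as_matrix()[:,2]
tc=np.array([.5024,.0808,.0496])+a*.083
for d in(.13,.06,.01): go(tc+a*d,tilted(1))
ims=[eyes.capture(v) for v in("side","scene")]
b=[cv2.resize(ims[0][80:230,100:300],(400,300)),cv2.resize(ims[1][60:210,240:440],(400,300))]
cv2.imwrite("pics/p1.png",np.hstack(b)[...,::-1])
E
```

```text
t 5.4 at [0.604  0.1096 0.2341] shift mm [-0.7  1.3 -0.4] turn [ 0.001  0.001 -0.002]
t 5.4 at [0.604  0.1096 0.2341] shift mm [-0.7  1.3 69.6] turn [ 0.001  0.001 -0.002]
t 5.4 at [0.604  0.1096 0.2341] shift mm [ -0.6   1.3 119.6] turn [ 0.001  0.001 -0.002]
```

View pics/p1.png

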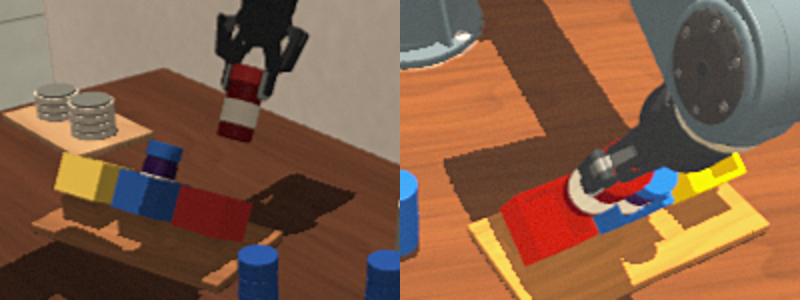

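The jar hangs above the red pocket, parallel to the blue-lidded jar (side crop at (240,105) against the pocket at (210,215)). Inserting along the axis.

apply_moves --series '[[[-0.3, 0.6, 15], [0, 0, 0], 1], [[-0.6, 1, 35], [0, 0, 0], 1], [[-0.6, 1, 55], [0, 0, 0], 1], [[-0.6, 1, 65], [0, 0, 0], 1], [[-0.6, 1, 75], [0, 0, 0], 1], [[-0.6, 1, 85], [0, 0, 0], 1], [[-0.6, 1, 93], [0, 0, 0], 1], [[-0.6, 1, 100], [0, 0, 0], 1], [[-0.6, 1, 100], [0, 0, 0], 1]]'

```text
t: 6.4
eef_pos: [0.5561, 0.0975, 0.1462]
tool_rot: [-0.139, 0.956, -0.037, -0.256]
wrist_force: [0.4, 0.6, -2.5]
finger_gap: 0.577
grip_force: 47.3
```

apply_moves --series '[[[0, 0, 4], [0, 0, 0], 1], [[0, 0, 8], [0, 0, 0], 1], [[0, 0, 12], [0, 0, 0], 1], [[0, 0, 16], [0, 0, 0], 1], [[0, 0, 18], [0, 0, 0], 1], [[0, 0, 18], [0, 0, 0], 1]]'

```text
t: 7.0
eef_pos: [0.5478, 0.095, 0.131]
tool_rot: [-0.139, 0.956, -0.037, -0.256]
wrist_force: [0.1, 0.2, -1.7]
finger_gap: 0.573
grip_force: 47.3
```

```bash
python3 - <<'E'
from fit import *
a=-tilted(1).as_matrix()[:,2]
tc=np.array([.5024,.0808,.0496])+a*.083
go(tc,tilted(1))
ims=[eyes.capture(v) for v in("side","scene")]
b=[cv2.resize(ims[0][80:230,100:300],(400,300)),cv2.resize(ims[1][60:210,240:440],(400,300))]
cv2.imwrite("pics/p2.png",np.hstack(b)[...,::-1])
E
```

```text
t 7.0 at [0.5478 0.095  0.131 ] shift mm [ 0.5 -0.7 11.3] turn [-0.  0. -0.]
```

View pics/p2.png

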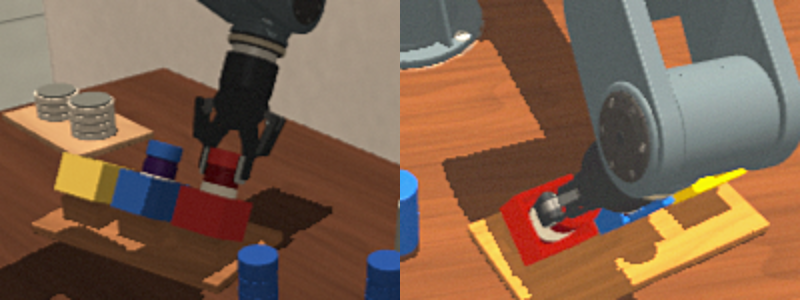

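The red jar is inside the red pocket about 11 mm above its seat, with no contact force. I'll go a little deeper, release, and back out along the axis.

apply_moves --series '[[[0, 0, 3], [0, 0, 0], 1], [[0, 0, 6], [0, 0, 0], 1], [[0, 0, 6], [0, 0, 0], 1], [[0, 0, 6], [0, 0, 0], 0], [[0, 0, 6], [0, 0, 0], 0], [[0, 0, 6], [0, 0, 0], 0], [[0, 0, 6], [0, 0, 0], 0], [[0, 0, -10], [0, 0, 0], 0], [[0, 0, -40], [0, 0, 0], 0], [[0, 0, -80], [0, 0, 0], 0], [[0, 0, -120], [0, 0, 0], 0], [[0, 0, -140], [0, 0, 0], 0]]'

```text
t: 8.3
eef_pos: [0.6165, 0.1154, 0.2558]
tool_rot: [-0.139, 0.956, -0.037, -0.254]
wrist_force: [-0.1, -0.5, -0.6]
finger_gap: 1.005
grip_force: 0.0
```

```bash
python3 - <<'E'
from fit import *
go([.5136,-.3043,.26],down(np.pi/2))
for i in (0,1):
    y=(np.pi/2 if i==0 else YAW+np.pi/2); go([.5136,-.3043,.26],down(y))
im=eyes.capture("scene"); im2=eyes.capture("side")
b=[cv2.resize(im2[80:230,100:300],(400,300)),cv2.resize(im[60:210,240:440],(400,300))]
cv2.imwrite("pics/p3.png",np.hstack(b)[...,::-1])
print(arm.get_state()["qpos"])
E
```

```text
t 8.3 at [0.6165 0.1154 0.2558] shift mm [ 191.5 -373.   104.8] turn [-0.076 -0.515  0.282]
t 8.3 at [0.6165 0.1154 0.2558] shift mm [ 191.5 -373.   104.8] turn [-0.076 -0.515  0.282]
t 8.3 at [0.6165 0.1154 0.2558] shift mm [ 191.5 -373.   104.8] turn [-0.001 -0.519 -0.   ]
[ 0.13942721  0.7482904   1.08456433 -0.07722115  1.82136041 -1.71967697]
```

View pics/p3.png

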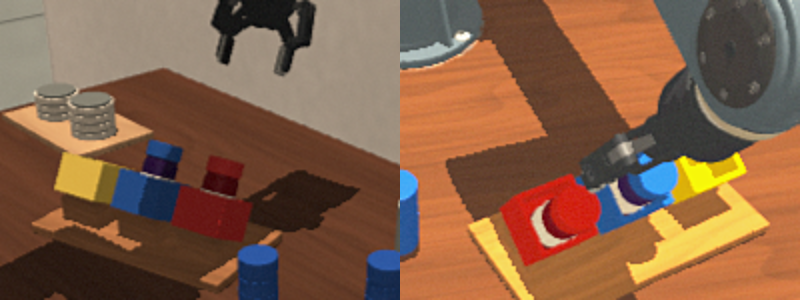

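The red jar stands home in its pocket, lid as high as the blue jar's (side crop, lids at (225,170) and (165,152)). Now the yellow jar.

apply_moves --series '[[[15, -30, 8], [-0.006, -0.04, 0.02], 0], [[35, -70, 20], [-0.014, -0.1, 0.05], 0], [[57, -111, 31], [-0.02, -0.15, 0.085], 0], [[80, -155, 43], [-0.03, -0.21, 0.115], 0], [[103, -200, 56], [-0.04, -0.27, 0.15], 0], [[125, -243, 68], [-0.05, -0.33, 0.18], 0], [[147, -285, 80], [-0.06, -0.39, 0.215], 0], [[167, -325, 91], [-0.066, -0.45, 0.245], 0], [[182, -355, 100], [-0.072, -0.49, 0.27], 0], [[191.5, -373, 104.8], [-0.076, -0.515, 0.282], 0], [[191.5, -373, 104.8], [-0.076, -0.515, 0.282], 0], [[191.5, -373, 104.8], [-0.076, -0.515, 0.282], 0]]'

```text
t: 9.6
eef_pos: [0.5113, -0.3042, 0.2564]
tool_rot: [0.0, 1.0, 0.0, -0.003]
wrist_force: [-0.4, 0.7, -0.0]
finger_gap: 0.998
grip_force: 0.0
```

```bash
python3 - <<'E'
from fit import *
C["wrist"]=eyes.get_calibration("wrist"); im=eyes.capture("wrist"); cv2.imwrite("pics/w2.png",im[...,::-1])
HSV["wrist"]=cv2.cvtColor(im,cv2.COLOR_RGB2HSV)
m=mask("wrist","yellow",(0,0,512,384))[::S,::S]; ys,xs=np.nonzero(m); print("box",xs.min(),ys.min(),xs.max(),ys.max())
P=proj("wrist",cyl(.5136,-.3043,.0995-.022,.0995,.025)); print("pred",P.min(0),P.max(0))
go([.5136,-.3043,.083],down(np.pi/2))
h,s,w=HSV["wrist"][...,0],HSV["wrist"][...,1],HSV["wrist"][...,2]
m2=m.copy(); f=lambda q:1-iou((lambda L:(draw(L,"wrist",cyl(q[0],q[1],.0995-.022,.0995,.025),1),L)[1])(np.zeros((384*S,512*S),np.uint8)),cv2.resize(m,None,fx=S,fy=S,interpolation=0))
r=minimize(f,[.5136,-.3043],method="Nelder-Mead",options=dict(initial_simplex=[[.5136,-.3043],[.5186,-.3043],[.5136,-.2993]],xatol=1e-4)); print(r.x,r.fun)
E
```

```text
box 233 159 288 215
pred [231.3949908 157.3112223] [287.50661825 215.87902263]
t 9.65 at [ 0.5117 -0.3037  0.2566] shift mm [ -2.9  -0.7 173.6] turn [ 0.001 -0.006  0.   ]
[ 0.51354193 -0.30346652] 0.03894062159874234
```

apply_moves --series '[[[-1, 0, 50], [0, -0.003, 0], 0], [[-2, 0, 95], [0, -0.005, 0], 0], [[-2.5, 0, 130], [0, -0.005, 0], 0], [[-2.5, 0, 155], [0, -0.005, 0], 0], [[-2.5, 0, 170], [0, -0.005, 0], 0], [[-2.5, 0, 174], [0, -0.005, 0], 0], [[-2.5, 0, 174], [0, -0.005, 0], 1], [[-2.5, 0, 174], [0, -0.005, 0], 1], [[-2.5, 0, 174], [0, -0.005, 0], 1], [[-2.5, 0, 174], [0, -0.005, 0], 1], [[-2.5, 0, 174], [0, -0.005, 0], 1], [[-2.5, 0, 174], [0, -0.005, 0], 1]]' --squeeze 45

```text
t: 10.85
eef_pos: [0.5145, -0.3049, 0.085]
tool_rot: [0.0, 1.0, -0.001, 0.001]
wrist_force: [-0.0, 3.5, 6.4]
finger_gap: 0.578
grip_force: 45.8
```

apply_moves --series '[[[0, 0, 0], [0, 0, 0], 1], [[0, 0, 0], [0, 0, 0], 1], [[0, 0, -10], [0, 0, 0], 1], [[0, 0, -40], [0, 0, 0], 1], [[0, 0, -80], [0, 0, 0], 1], [[0, 0, -120], [0, 0, 0], 1], [[0, 0, -160], [0, 0, 0], 1], [[0, 0, -200], [0, 0, 0], 1], [[0, 0, -230], [0, 0, 0], 1], [[0, 0, -250], [0, 0, 0], 1], [[0, 0, -250], [0, 0, 0], 1], [[0, 0, -250], [0, 0, 0], 1]]'

```text
t: 12.05
eef_pos: [0.5132, -0.3045, 0.333]
tool_rot: [0.0, 1.0, -0.0, 0.0]
wrist_force: [-0.1, -0.9, -3.8]
finger_gap: 0.573
grip_force: 47.5
```

```bash
python3 - <<'E'
from fit import *
a=-tilted(1).as_matrix()[:,2]
tc=np.array([.4426,.2821,.0496])+a*.083
go(tc+a*.16,tilted(1)); go([.56,0,.33],tilted(1)); print(tc+a*.16, arm.get_state()["qpos"])
E
```

```text
t 12.05 at [ 0.5132 -0.3045  0.333 ] shift mm [-45.8 621.2  72.9] turn [ 0.075  0.52  -0.282]
t 12.05 at [ 0.5132 -0.3045  0.333 ] shift mm [-46.8 304.5   3. ] turn [ 0.075  0.52  -0.282]
[0.55906136 0.31672676 0.26004415] [-6.13544119e-01  3.73587025e-01  1.42730411e+00  9.99197325e-05
  1.34030015e+00 -2.18428972e+00]
```

apply_moves --series '[[[-2, 15, 0], [0.003, 0.02, -0.01], 1], [[-4, 45, 0], [0.006, 0.04, -0.02], 1], [[-8, 85, 0], [0.01, 0.08, -0.04], 1], [[-12, 128, 0], [0.016, 0.11, -0.06], 1], [[-16, 172, 0], [0.022, 0.15, -0.08], 1], [[-20, 216, 0], [0.027, 0.19, -0.1], 1], [[-24, 260, 0], [0.033, 0.23, -0.12], 1], [[-28, 304, 0], [0.038, 0.26, -0.14], 1], [[-32, 345, 0], [0.043, 0.3, -0.16], 1], [[-35, 380, 0], [0.05, 0.34, -0.18], 1], [[-37, 400, 0], [0.054, 0.37, -0.2], 1], [[-38, 410, 0], [0.056, 0.39, -0.211], 1]]'

```text
t: 13.25
eef_pos: [0.551, 0.1077, 0.3319]
tool_rot: [-0.106, 0.975, -0.029, -0.195]
wrist_force: [0.6, 0.4, -1.8]
finger_gap: 0.573
grip_force: 47.6
```

```bash
python3 - <<'E'
from fit import *
a=-tilted(1).as_matrix()[:,2]
tc=np.array([.4426,.2821,.0496])+a*.083
go(tc+a*.13,tilted(1)); print(arm.get_state()["qpos"])
E
```

```text
t 13.25 at [0.551  0.1077 0.3319] shift mm [-72.1 202.5  72.7] turn [ 0.018  0.127 -0.068]
[ 0.13050212  0.49926898  1.28698173 -0.04828187  1.74886635 -1.65645639]
```

apply_moves --series '[[[-5, 25, 2], [0.002, 0.015, -0.01], 1], [[-15, 60, 8], [0.005, 0.04, -0.02], 1], [[-30, 100, 20], [0.009, 0.065, -0.035], 1], [[-45, 140, 36], [0.013, 0.09, -0.05], 1], [[-58, 172, 52], [0.016, 0.11, -0.06], 1], [[-68, 194, 66], [0.018, 0.122, -0.066], 1], [[-72, 202.5, 72.7], [0.018, 0.127, -0.068], 1], [[-72, 202.5, 72.7], [0.018, 0.127, -0.068], 1], [[-72, 202.5, 72.7], [0.018, 0.127, -0.068], 1], [[-72, 202.5, 72.7], [0.018, 0.127, -0.068], 1]]'

```text
t: 14.25
eef_pos: [0.5468, 0.309, 0.237]
tool_rot: [-0.137, 0.957, -0.037, -0.254]
wrist_force: [-0.3, -0.1, -2.8]
finger_gap: 0.575
grip_force: 47.5
```

```bash
python3 - <<'E'
from fit import *
a=-tilted(1).as_matrix()[:,2]
tc=np.array([.4426,.2821,.0496])+a*.085
go(tc,tilted(1))
ims=[eyes.capture(v) for v in("side","scene")]
b=[cv2.resize(ims[0][60:210,60:260],(400,300)),cv2.resize(ims[1][60:210,270:470],(400,300))]
cv2.imwrite("pics/p4.png",np.hstack(b)[...,::-1])
E
```

```text
t 14.25 at [0.5468 0.309  0.237 ] shift mm [1.000e-01 3.700e+00 1.311e+02] turn [ 0.002  0.006 -0.005]
```

View pics/p4.png

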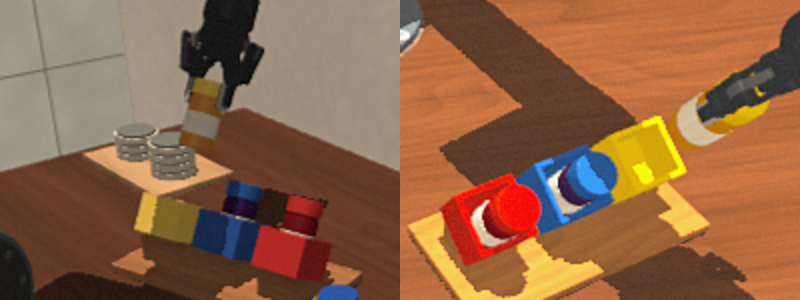

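The yellow jar is aligned above the yellow pocket (side crop (203,120) over (170,215)), and the red jar is still home. Inserting.

apply_moves --series '[[[0, 1.5, 15], [0.001, 0.003, -0.002], 1], [[0, 3, 35], [0.002, 0.005, -0.004], 1], [[0, 3, 55], [0.002, 0.005, -0.004], 1], [[0, 3, 65], [0.002, 0.005, -0.004], 1], [[0, 3, 70], [0.002, 0.005, -0.004], 1], [[0, 3, 70], [0.002, 0.005, -0.004], 1], [[0, 3, 70], [0.002, 0.005, -0.004], 1]]'

```text
t: 15.05
eef_pos: [0.5126, 0.3032, 0.1758]
tool_rot: [-0.139, 0.956, -0.037, -0.256]
wrist_force: [0.1, 0.1, -2.5]
finger_gap: 0.58
grip_force: 47.6
```

```bash
python3 - <<'E'
from fit import *
a=-tilted(1).as_matrix()[:,2]
go(np.array([.4426,.2821,.0496])+a*.085,tilted(1))
E
```

```text
t 15.05 at [0.5126 0.3032 0.1758] shift mm [ 0.2 -0.3 60.9] turn [-0.     0.     0.001]
```

apply_moves --series '[[[0, 0, 8], [0, 0, 0], 1], [[0, 0, 16], [0, 0, 0], 1], [[0, 0, 24], [0, 0, 0], 1], [[0, 0, 32], [0, 0, 0], 1], [[0, 0, 40], [0, 0, 0], 1], [[0, 0, 47], [0, 0, 0], 1], [[0, 0, 50], [0, 0, 0], 1], [[0, 0, 50], [0, 0, 0], 1]]'

```text
t: 15.85
eef_pos: [0.4877, 0.2959, 0.1314]
tool_rot: [-0.139, 0.956, -0.038, -0.257]
wrist_force: [0.2, -0.2, -2.6]
finger_gap: 0.574
grip_force: 47.6
```

```bash
python3 - <<'E'
from fit import *
a=-tilted(1).as_matrix()[:,2]
go(np.array([.4426,.2821,.0496])+a*.085,tilted(1))
ims=[eyes.capture(v) for v in("side","scene")]
b=[cv2.resize(ims[0][60:210,60:260],(400,300)),cv2.resize(ims[1][60:210,270:470],(400,300))]
cv2.imwrite("pics/p5.png",np.hstack(b)[...,::-1])
E
```

```text
t 15.85 at [0.4877 0.2959 0.1314] shift mm [-0.1 -0.4  9.5] turn [-0.001 -0.002  0.001]
```

View pics/p5.png

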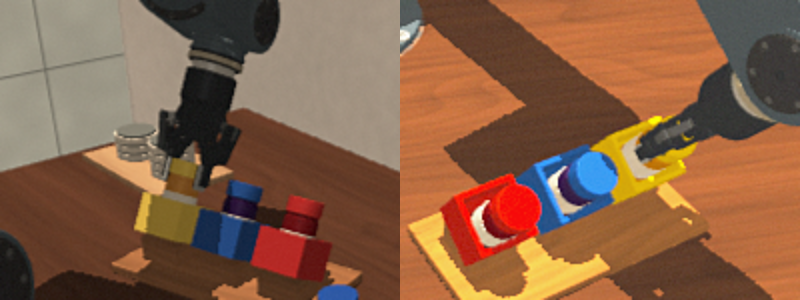

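The yellow jar sits inside its pocket about 9 mm above the seat, with no contact force. I'll lower it 5 mm, release and withdraw.

apply_moves --series '[[[0, 0, 3], [0, 0, 0], 1], [[0, 0, 5], [0, 0, 0], 1], [[0, 0, 5], [0, 0, 0], 1], [[0, 0, 5], [0, 0, 0], 0], [[0, 0, 5], [0, 0, 0], 0], [[0, 0, 5], [0, 0, 0], 0], [[0, 0, 5], [0, 0, 0], 0], [[0, 0, -10], [0, 0, 0], 0], [[0, 0, -40], [0, 0, 0], 0], [[0, 0, -80], [0, 0, 0], 0], [[0, 0, -120], [0, 0, 0], 0], [[0, 0, -140], [0, 0, 0], 0]]'

```text
t: 17.15
eef_pos: [0.5567, 0.3165, 0.2562]
tool_rot: [-0.14, 0.956, -0.037, -0.255]
wrist_force: [0.3, 0.6, -0.6]
finger_gap: 1.001
grip_force: 0.0
```

apply_moves --series '[[[0, 0, -40], [0, 0, 0], 0], [[0, 0, -40], [0, 0, 0], 0], [[0, 0, -40], [0, 0, 0], 0]]'

```text
t: 17.45
eef_pos: [0.5746, 0.3218, 0.2876]
tool_rot: [-0.139, 0.956, -0.037, -0.256]
wrist_force: [-0.4, -0.7, -0.4]
finger_gap: 0.999
grip_force: 0.0
```

```bash
python3 - <<'E'
from fit import *
from cell import eyes
ims=[eyes.capture(v) for v in("side","scene")]
b=[cv2.resize(ims[0][110:285,100:333],(400,300)),cv2.resize(ims[1][60:285,130:430],(400,300))]
cv2.imwrite("pics/p6.png",np.hstack(b)[...,::-1])
# lid positions versus a seated jar's lid
R=Ro.from_euler("z",YAW); e=R.apply([.5,0,.866]); ex=R.apply([.866,0,-.5]); ey=R.apply([0,1,0])
t=np.linspace(0,6.28,24); c=.025*(np.outer(np.cos(t),ex)+np.outer(np.sin(t),ey))
for n,col,s,bx in(("yellow","yellow",[.4426,.2821,.0496],None),("red","red",[.5024,.0808,.0496],None)):
    for v,im in zip(V[::-1],ims):
        P=proj(v,np.r_[np.array(s)+.078*e+c,np.array(s)+.1*e+c]+0.006*ex)
        print(n,v,"expected lid box",P.min(0).round(),P.max(0).round())
E
```

```text
yellow side expected lid box [144. 142.] [163. 154.]
yellow scene expected lid box [392. 121.] [417. 145.]
red side expected lid box [203. 157.] [223. 170.]
red scene expected lid box [313. 152.] [340. 177.]
```

View pics/p6.png

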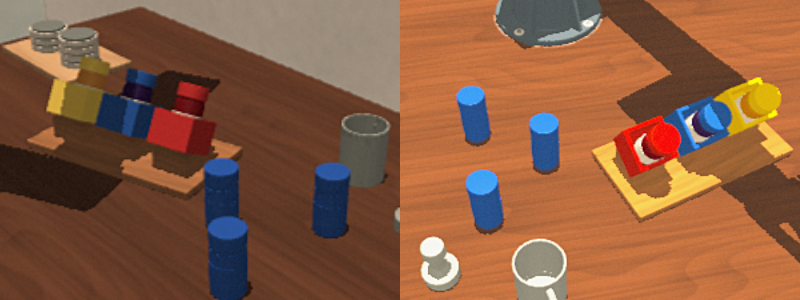

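Both lids match where seated jars should appear: yellow is at about (145–165, 143) in the side view, and red is at about (316–340, 152–176) in the scene view. The cans, jug and tamper in view are untouched. Handing in.

```bash
python3 -c "
from cell import arm
print(arm.job_done())"
```

```text
the job is handed in; nothing more can be done
None
```

The red and yellow jars stand seated, lid up, in the pockets of their own colour, nothing else was touched on the way, and the job was handed in at about 17.6 s (no verdict was returned).

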